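# Fish the flask weight out from behind the water bath

### The arm

A 6-joint arm with a two-finger parallel gripper is mounted at the origin on the work surface. World frame = base frame: x ahead of the robot, y to its left, z up, the work surface at z = 0. Lengths are in m, angles in rad, forces in N, time in s.
With the tool pointing down it reaches from about 0.275 to 0.775 m from the base axis. Payload 14.6 kg.
Tool frame: the origin (TCP) lies midway between the tips of the shut fingers; the grasp point (between the pads) lies grip_depth behind it (grip_depth is the distance from the TCP to the grasp point, in m); z points along the fingers, y is the line along which they close (so a half turn about z gives the same grasp; the last joint's range is limited). The gripper opens to 85 mm and grips with 20 to 120 N. Pads are 22 mm wide; open, the fingers measure 114 mm over their backs; the gripper's body (76 mm by 85 mm) begins 54 mm behind the grasp point. The pads swing forward as they close: fully open they stand 13 mm farther back than shut.
Start: joints at [-1.489, 0.263, -0.048, 1.259, 0, 1.415], TCP at [0.123, -0.51, 0.231] pointing down, gripper open.
Joint ranges: [-2.65, 2.65], [-0.89, 1.7], [-1.18, 1.37], [-2.13, 2.11], [-1.35, 1.29], [-3.14, 3.14]. Speed limits (rad/s): [1.89, 1.89, 2.57, 2.79, 3.14, 3.14].

### API

Orientations are given as a unit quaternion [w, x, y, z].
In Python, from cell import read_state, get_image, calibration, job_done, grip_depth gives the robot as it stands.
- The arm moves only by the tool carry_out, never from a script. Its argument "plan" is a list of rows, each an object with "slide": the shift along the world's x, y, z in mm, a list of three; "rot": the turn, a rotation vector about the world's x, y, z in degrees, a list of three. A call has 1 to 10 rows; each row is the pose to reach, as a shift and turn from the pose commanded when the call began; what a row does not reach only later rows make up. A row lasts 1/8 s, in which the tool goes at most 62.5 mm and 10.7 degrees, less where a joint would pass 70% of its speed; a pose out of reach is approached as far as the arm can. A call with a gripper value outside its range is refused whole. "fingers" is the finger opening in mm, from 0 to 85.4, set as the call begins (left out, the last holds). The fingers move at their own pace and stop on an object; "grip_force" is the grip in N (left out, the last holds). Time passes only in rows, so rows that repeat a pose let the fingers close. It gives the time, the measured TCP pose, the force, the opening and the grip force at its end, in the units of the state.
- read_state(): the state, without advancing time (a new reading comes with each control period).
- get_image(name): name is "side" or "top"; returns (picture, depth): 480x640x3 uint8, blue, green, red; 480x640 float32, m along the optical axis (not along the pixel's ray), 0 where there is no reading.
- calibration(name): a dict with "fx", "fy", "cx", "cy" (pixels), "R" (3x3) and "t" (3): a world point X has camera coordinates R X + t. Camera axes: x right, y down, z forward; pixel columns grow to the right and rows downward; lengths in m; the calibration is good to about 2 mm. A picture is of the moment at which its call begins. calibration takes no time and is no camera call.
- job_done(): hands the job in; it is judged then, once.
The state is a dict: "time": time; "qpos": joint angles; "qvel": joint speeds; "tau": joint torques, N m; "tcp_pos": TCP position; "tcp_rot": TCP orientation; "contact_force": force on the tool from outside, world axes, zero at the start; "moment": the same for the moment, N m; "gripper_width": finger opening in m; "grasp_force": force on a finger pad.
Only numpy, scipy, OpenCV 4.12 (cv2) and the standard library are available. Lean on these libraries where they do the work, as an engineer would, in place of code of your own. Each camera call takes 0.05 s, during which the arm holds its last target. There are 200 camera calls.

### The job

A ring weight for flasks has slipped down the gap behind the water bath and stands there on edge. Fish it up out of the gap with the T-handled hook, lay it down flat on the floor of the white tray without letting it fall, and hang the hook upright in its wooden stand again, its handle across the prongs. Handle the ring with the hook alone until it is clear above the bath, and leave the other glassware and bottles where they stand.

Things in the scene. Friction and masses are not known exactly. Their poses are not given: they have to be found in the camera images.
- ring: Dropped flask weight: plain pale grey metal ring of 15 mm round bar, 94 mm over all, hole 64 mm, 0.2 to 0.42 kg. Origin: centre of the hole; own z: the ring's axis. Stands on edge on the bench in the gap, plane along the gap, top leaning about 18 degrees onto the shelf's panel, foot near the bath; top 90 mm above the bench, underside of its top bar 75 mm. It can roll.
- hook: T-handled hook, 0.09 kg: square wooden handle 110 x 18 x 18 mm, from its middle a 7 mm round steel rod with a bent foot. Origin: centre of the handle; own y along the handle, own z up the rod from foot to handle (up while it hangs). Starts hanging in the stand, handle across both prongs.
- foot (a point): The bend of the hook: on the rod's axis 150 mm below the handle's centre (own z = -150 mm). From here the foot runs to own +y: 12 mm square to the rod, then a tip rising to 22 mm out and 5.5 mm up (axis lengths; the rod's radius is 3.5 mm).
- stand: Fixed wooden stand, base 120 x 150 x 14 mm, on either side of the bench. Origin: centre of the underside. Two level prongs point to own -x, centres at own y = -42 and +42 mm, 12 mm wide, tops 175 mm up. A bar across them can rest from own x = -39 to +29 mm, between 9 mm lips and two 14 mm posts 187 mm high at x = +36 mm; open between the posts above 100 mm.
- seat (a point): Point midway between the prongs, 184 mm above the bench (stand's x = -5 mm, y = 0): where the centre of the hook's handle belongs when it hangs.
- tray: Fixed white plastic tray, outside 150 (own x) x 180 (own y) x 25 mm high, walls and floor 5 mm thick, on either side of the bench. Origin: centre of the underside, own z up.
- bath: Fixed water bath, casing 180 (own x) x 280 (own y) x 140 mm high, lid knob to 172 mm. Origin: centre of the underside. Its back, the plane own x = +90 mm, is the near wall of the gap, which runs along own y.
- shelf: Fixed reagent shelf unit behind the bath, 110 (own x) x 540 (own y) x 140 mm high, small bottles on top to 225 mm, all over 175 mm from its middle. Origin: centre of the underside. Its flat panel at own x = -55 mm is the far wall of the gap, parallel to the bath's back, 41 to 45 mm from it. The gap is open above and at both ends.
- flask: Bystander, to be left alone: conical glass flask, 88 mm wide at the foot, 128 mm high, wearing a ring weight of its own; not part of the job. Origin: centre of the underside.
- washbottle: Bystander, to be left alone: white plastic bottle, red cap, 74 mm wide, 170 mm high. Origin: centre of the underside.
- beaker: Bystander, to be left alone: glass beaker, 84 mm wide, 100 mm high. Origin: centre of the underside.
- funnel: Bystander, to be left alone: glass funnel standing mouth down, 90 mm wide, 135 mm high. Origin: centre of the underside.
- amber: Bystander, to be left alone: brown reagent bottle, 60 mm wide, about 120 mm high. Origin: centre of the underside.
- dropper: Bystander, to be left alone: brown dropper bottle, 40 mm wide, about 100 mm high. Origin: centre of the underside.
Not all that is in view belongs to the job. There is more than one size of the hook; the one meant has the size given above.

How it is judged:
On the way:
1. the ring hangs on the hook, clear above the water bath, fingers off it (height (world z) of ring above 0.195 m and contact force between ring and hook above 0.4 N and contact force between the fingers and ring below 0.05 N), for 0.2 s.
At the end, for the whole second after the job is handed in: Ring flat (within 0.1 rad) and still on the tray's floor (centre within 30 mm along x and 45 mm along y of the tray's centre); hook off it and hanging still in the stand, resting on it, upright within 0.2 rad, handle centre within 35 mm of the seat point (x of ring in the frame of tray between -0.03 and 0.03 m and y of ring in the frame of tray between -0.045 and 0.045 m and height (world z) of ring below 0.017 m and angle between the z axis of ring and the z axis of tray, either way round below 0.1 rad and linear speed of ring below 0.03 m/s and contact force between ring and hook below 0.05 N and distance between hook and seat below 0.035 m and angle between hook's own z axis and vertical below 0.2 rad and contact force between hook and stand above 0.2 N and linear speed of hook below 0.05 m/s); the robot touches nothing.
It fails at once if the ring is dropped or flung (faster than 1.0 m/s) (linear speed of ring above 1 m/s).
It fails at once if the ring is touched with the fingers while it is still down in the gap (height (world z) of ring below 0.15 m and x of ring in the frame of shelf between -0.1 and -0.05 m and y of ring in the frame of shelf between -0.27 and 0.27 m and contact force between the fingers and ring above 0.5 N).
It fails at once if a bystander (flask, beaker, funnel or bottle) is moved more than 30 mm or tipped (distance of any of flask, washbottle, beaker, funnel, amber, dropper from where it was at the start of the episode above 0.03 m or angle between any of flask, washbottle, beaker, funnel, amber, dropper's own z axis and vertical above 0.5 rad).
It also fails if it takes over 72 s, if anything falls off the work surface, if the arm or the gripper's body presses on something with over 40 N, if the wrist force passes 120 N, or if a joint passes its speed limit or range.

## Working session

There is one attempt and no reset: what is moved stays moved. The work goes in short steps, Python scripts to look and compute and a tool call to move; the robot and the scene stay as the last step left them, time stands still between calls to the robot, and variables do not carry over. Pictures are saved under pics/ and viewed, at most 10 in all, crops included, and the job is handed in when it is done.

Besides the shell and the picture viewer there is one more tool, called after ">>>" by a JSON object that holds its "name" and its "arguments", one argument or row to a line. carry_out: Moves the arm, as the interface text tells. Its arguments: {"type":"object","properties":{"plan":{"type":"array"},"fingers":{"type":"number"},"grip_force":{"type":"number"}},"required":["plan"]}

```bash
mkdir -p pics; ls; cat > h.py <<'E'
import numpy as np, cv2
from cell import *
def pts(name, depth):
    c=calibration(name); v,u=np.mgrid[0:480,0:640]
    X=np.stack([(u-c['cx'])/c['fx']*depth,(v-c['cy'])/c['fy']*depth,depth],-1)
    return (X-np.array(c['t']))@np.array(c['R'])   # R^T (X-t)
def proj(name,P):
    c=calibration(name); q=np.array(c['R'])@np.array(P)+np.array(c['t'])
    return c['fx']*q[0]/q[2]+c['cx'], c['fy']*q[1]/q[2]+c['cy']
E
python3 - <<'E'
from h import *
for n in ('top','side'):
    im,d=get_image(n); cv2.imwrite(f'pics/{n}0.png',im); np.save(f'{n}0.npy',d)
    c=calibration(n); print(n,c['fx'],np.round(c['R'],3).tolist(),np.round(c['t'],3), 'cam',np.round(-np.array(c['R']).T@np.array(c['t']),3))
print(grip_depth if not callable(grip_depth) else grip_depth()); print(read_state())
E
```

```text
pics
top 591.2253368596126 [[-0.021, -1.0, -0.011], [-0.983, 0.023, -0.18], [0.18, 0.007, -0.984]] [0.017 0.505 1.81 ] cam [ 0.171 -0.007  1.871]
side 527.6883967551663 [[-0.774, -0.633, -0.011], [-0.366, 0.461, -0.808], [0.517, -0.621, -0.589]] [0.393 0.297 1.156] cam [-0.185  0.83   0.925]
0.0187
{'time': 0.1, 'qpos': array([-1.48929566e+00,  2.63496742e-01, -4.88665545e-02,  1.25940013e+00,
        2.69852297e-05,  1.41551016e+00]), 'qvel': array([-0.00051841,  0.00127339,  0.0002936 , -0.000161  ,  0.00059348,
       -0.00124461]), 'tau': array([ 2.35531588e-03, -6.38577032e+01,  3.85064614e+01,  1.00897840e-02,
       -1.48852819e-04, -1.48912886e-05]), 'tcp_pos': array([ 0.12314432, -0.51010462,  0.2308645 ]), 'tcp_rot': array([-4.82721532e-04,  9.92999567e-01,  1.18117004e-01,  3.13188094e-05]), 'contact_force': array([-0.16682122,  0.02679984, -1.09582851]), 'moment': array([-0.01544167,  0.03292554,  0.00126981]), 'grasp_force': 0.0, 'gripper_width': 0.0854331207524705}
```

View pics/top0.png

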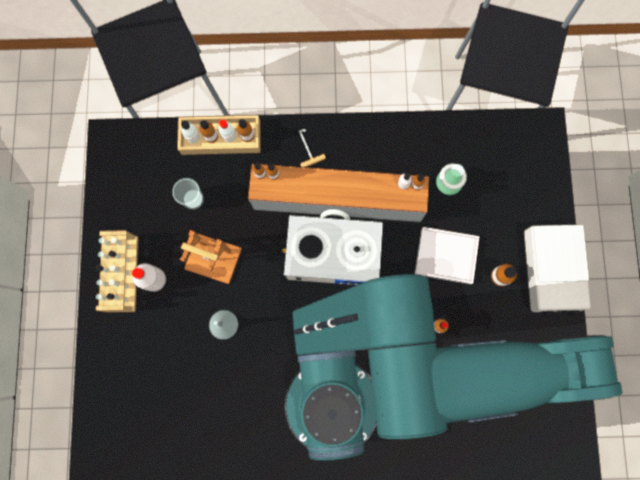

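View pics/side0.png

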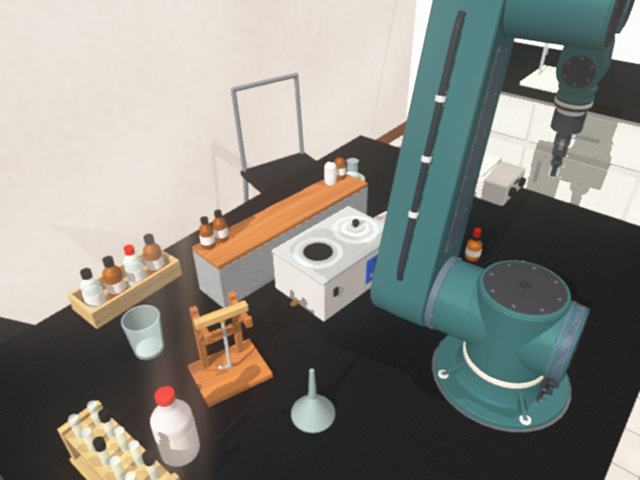

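The top view shows the stand at about (210,257), the bath at (335,248), the ring's arc in the gap at (335,213), the tray at (447,255) and the shelf behind. The hook's handle is at about (200,250). In the side view the handle is at (222,315) and the foot at about (224,367).

```bash
python3 - <<'E'
from h import *
im=cv2.imread('pics/top0.png'); d=np.load('top0.npy'); P=pts('top',d)
si=cv2.imread('pics/side0.png'); sd=np.load('side0.npy'); S=pts('side',sd)
def rect(name,m,P):
    q=P[m][:,:2]; (c,s,a)=cv2.minAreaRect((q*1000).astype(np.float32)); print(name,m.sum(),np.round(c,1),np.round(s,1),round(a,1),'z med',np.round(np.median(P[m][:,2]),4))
def roi(u0,u1,v0,v1):
    m=np.zeros((480,640),bool); m[v0:v1,u0:u1]=True; return m
z=P[...,2]; print('bench z',np.median(z[roi(250,300,300,340)]), np.median(S[...,2][roi(20,60,360,390)]))
rect('bath top',roi(270,400,205,295)&(abs(z-.14)<.006)&(P[...,0]<.62),P)
rect('shelf top',roi(235,440,155,225)&(abs(z-.14)<.005),P)
rect('tray rim',roi(405,490,220,290)&(abs(z-.025)<.006),P)
rect('tray floor',roi(405,490,220,290)&(abs(z-.005)<.003)&(im.min(2)>150),P)
rect('handle top',roi(170,245,225,285)&(z>.188)&(z<.2),P)
rect('prongs',roi(170,245,225,285)&(z>.165)&(z<.18),P)
rect('base',roi(170,245,225,285)&(abs(z-.014)<.006),P)
# ring in gap
m=roi(300,370,200,222); hsv=cv2.cvtColor(im,cv2.COLOR_BGR2HSV)
mm=m&(z<.11)&(z>.03)&(im.min(2)>130); rect('ring?',mm,P)
q=P[mm]; print(np.round(q[np.argsort(q[:,1])][::max(1,len(q)//15)],3))
sc=cv2.resize(si[280:410,170:290],None,fx=5,fy=4.5,interpolation=cv2.INTER_CUBIC); cv2.imwrite('pics/s_stand.png',sc)
tc=np.hstack([cv2.resize(im[190:300,165:255],(400,489),interpolation=cv2.INTER_CUBIC),cv2.resize(im[190:300,290:380],(400,489),interpolation=cv2.INTER_CUBIC)]); cv2.imwrite('pics/t_c.png',tc)
for u,v in [(335,212),(322,214),(348,214),(335,209),(335,215),(335,218)]: print(u,v,im[v,u],np.round(P[v,u],3))
E
```

```text
bench z 0.0004252602546036977 0.00022041000383893447
bath top 4573 [488.1 -41.1] [329.6 236.5] 84.8 z med 0.1405
shelf top 4700 [616.  -30.6] [540.7 178.9] 84.5 z med 0.1399
tray rim 289 [ 454.  -373.6] [180.8 151.3] 78.5 z med 0.0242
tray floor 1099 [ 456.7 -380.4] [177.5 155.3] 78.7 z med 0.0051
handle top 218 [472.3 365.4] [109.5  59.1] 70.0 z med 0.1926
prongs 177 [458.2 368.6] [103.5  88.4] 70.7 z med 0.1737
base 1086 [476.8 387.3] [235.8 191.4] 89.9 z med 0.0133
ring? 192 [585.4 -21.9] [91.9 26.5] 84.6 z med 0.0803
[[ 0.572 -0.067  0.044]
 [ 0.572 -0.06   0.075]
 [ 0.576 -0.054  0.072]
 [ 0.586 -0.047  0.085]
 [ 0.594 -0.042  0.078]
 [ 0.576 -0.038  0.089]
 [ 0.595 -0.029  0.088]
 [ 0.581 -0.026  0.082]
 [ 0.589 -0.02   0.089]
 [ 0.594 -0.014  0.106]
 [ 0.583 -0.01   0.074]
 [ 0.585 -0.004  0.094]
 [ 0.598  0.002  0.066]
 [ 0.598  0.008  0.078]
 [ 0.599  0.012  0.049]
 [ 0.589  0.018  0.064]]
335 212 [246 250 249] [ 0.586 -0.023  0.088]
322 214 [243 249 247] [0.587 0.018 0.061]
348 214 [128 134 130] [ 0.591 -0.064  0.031]
335 209 [187 196 192] [ 0.596 -0.023  0.084]
335 215 [100 104 101] [ 0.596 -0.023  0.003]
335 218 [107 108 108] [ 0.59  -0.023 -0.015]
```

View pics/s_stand.png

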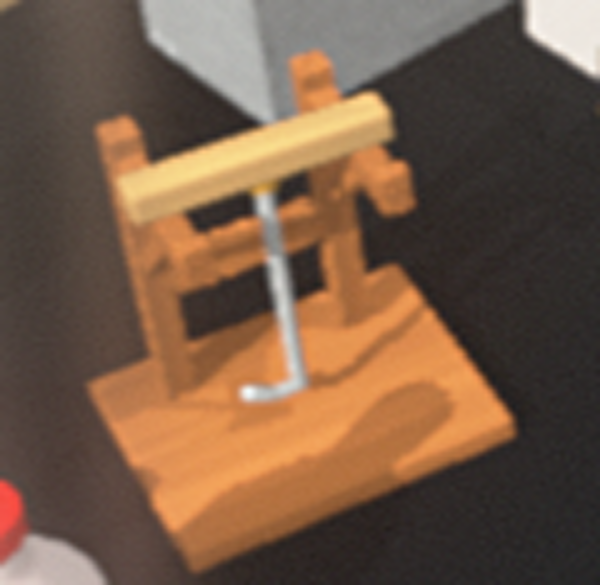

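View pics/t_c.png

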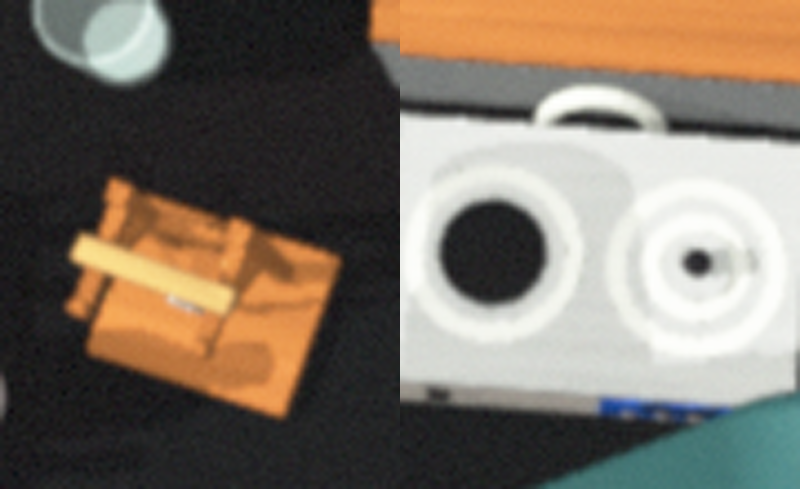

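The side crop shows the foot pointing to image left, at about (245,393) in the crop, so hook own +y is roughly world +y. The top crop shows the posts on the far side of the stand and the ring's arc leaning on the panel in the gap.

```bash
python3 - <<'E'
from h import *
im=cv2.imread('pics/top0.png'); d=np.load('top0.npy'); P=pts('top',d); z=P[...,2]
c=calibration('top'); R=np.array(c['R']); cam=-R.T@np.array(c['t'])
def onplane(uv,h):
    uv=np.atleast_2d(uv).astype(float); r=np.c_[(uv[:,0]-c['cx'])/c['fx'],(uv[:,1]-c['cy'])/c['fy'],np.ones(len(uv))]@R
    return cam+r*((h-cam[2])/r[:,2])[:,None]
def big(m):
    cs,_=cv2.findContours(m.astype(np.uint8),cv2.RETR_EXTERNAL,cv2.CHAIN_APPROX_NONE); return max(cs,key=cv2.contourArea)[:,0,:]
def rect(name,ct,h):
    q=onplane(ct,h)[:,:2]*1000; C,s,a=cv2.minAreaRect(q.astype(np.float32)); print(name,np.round(C,1),np.round(s,1),round(a,2))
def roi(u0,u1,v0,v1):
    m=np.zeros((480,640),bool); m[v0:v1,u0:u1]=True; return m
hsv=cv2.cvtColor(im,cv2.COLOR_BGR2HSV); H,S,V=cv2.split(hsv)
orange=(S>110)&(H<25)&(V>120)
sh=big(roi(240,435,160,222)&orange); rect('shelf',sh,.14)
# front edge of shelf top: bottom-most orange per column
q=[]; 
for u in range(262,425):
    v=np.where(orange[160:225,u])[0]
    if len(v): q.append((u,160+v.max()+.5))
E=onplane(q,.14); k=np.polyfit(E[:,1],E[:,0],1); r=E[:,0]-np.polyval(k,E[:,1]); g=abs(r)<.004; k=np.polyfit(E[g,1],E[g,0],1); print('shelf edge x=%.4f y + %.4f'%tuple(k),np.degrees(np.arctan(k[0])))
# bath back edge: topmost bright per column outside ring
q=[]
for u in list(range(292,314))+list(range(354,380)):
    v=np.where((V[200:240,u]>180)&(S[200:240,u]<40))[0]
    if len(v): q.append((u,200+v.min()-.5))
B=onplane(q,.14); kb=np.polyfit(B[:,1],B[:,0],1); print('bath edge',kb,'std',(B[:,0]-np.polyval(kb,B[:,1])).std())
for y in (-.1,-.0235,.1): print('gap at',y,np.polyval(k,y),np.polyval(kb,y))
tr=roi(405,490,220,290)&(V>150)&(S<60); rect('tray',big(tr),.025)
hm=roi(170,245,225,285)&(S>60)&(V>190)&(H>17)&(H<32); print(hm.sum()); rect('handle',big(hm),.193)
st=roi(170,245,225,290)&orange
# ring top outline from V mask in gap above bath edge
rm=roi(310,365,203,220)&(V>150)&(S<30)&(P[...,0]>.565)
for v in range(205,219):
    u=np.where(rm[v])[0]; print(v,(u.min(),u.max()) if len(u) else None,len(u))
q=P[rm&(z>.03)]; print('ring y',np.percentile(q[:,1],[1,50,99]))
print([np.round(onplane((u,210),.083)[0],4) for u in (335,)])
E
```

```text
shelf [662.9 -35.2] [542.8 138.2] 84.35
shelf edge x=0.0987 y + 0.5970 5.638574582857481
bath edge [0.09889419 0.55444631] std 0.0009269944401888718
gap at -0.1 0.5870791957869138 0.5445568944653641
gap at -0.0235 0.5946320888577153 0.5521222996627168
gap at 0.1 0.606825321462212 0.5643357315826257
tray [ 453.8 -373.3] [183.  154.9] 78.81
201
handle [454. 373.] [106.8  16.3] 68.52
205 None 0
206 None 0
207 None 0
208 None 0
209 (np.int64(327), np.int64(339)) 13
210 (np.int64(324), np.int64(341)) 18
211 (np.int64(323), np.int64(343)) 21
212 (np.int64(322), np.int64(345)) 23
213 (np.int64(321), np.int64(346)) 26
214 (np.int64(321), np.int64(347)) 26
215 (np.int64(320), np.int64(348)) 16
216 (np.int64(320), np.int64(348)) 12
217 (np.int64(310), np.int64(348)) 17
218 (np.int64(324), np.int64(348)) 11
ring y [-0.06333536 -0.01967942  0.02236404]
[array([ 0.5933, -0.0229,  0.083 ])]
```

Measured so far:

| Item | Value |
|---|---|
| Gap width | 42.3 mm, yaw -5.64° |
| Ring centre | y ≈ -0.020 |
| Handle | (0.454, 0.373), along ≈69° |
| Tray | (0.454, -0.373) |

I'm moving to the hook now.

>>> {"name": "carry_out", "arguments": {
  "plan": [
    {"slide": [28,20,15],"rot": [0,0,10]},
    {"slide": [56,40,30],"rot": [0,0,20]},
    {"slide": [84,60,45],"rot": [0,0,30]},
    {"slide": [112,80,60],"rot": [0,0,40]},
    {"slide": [140,100,75],"rot": [0,0,50]},
    {"slide": [168,120,90],"rot": [0,0,60]},
    {"slide": [196,140,105],"rot": [0,0,70]},
    {"slide": [224,160,120],"rot": [0,0,80]},
    {"slide": [252,180,135],"rot": [0,0,90]},
    {"slide": [280,200,150],"rot": [0,0,100]}
  ],
  "fingers": 60
}}

```text
time: 1.35
tcp_pos: [0.4039, -0.3095, 0.3816]
tcp_rot: [-0.0, 0.545, 0.838, 0.0]
contact_force: [-0.3, -0.5, 0.0]
gripper_width: 0.06
grasp_force: 0.0
```

>>> {"name": "carry_out", "arguments": {
  "plan": [
    {"slide": [5,31,0],"rot": [0,0,10]},
    {"slide": [10,62,0],"rot": [0,0,20]},
    {"slide": [15,93,0],"rot": [0,0,30]},
    {"slide": [20,124,0],"rot": [0,0,40]},
    {"slide": [25,155,0],"rot": [0,0,50]},
    {"slide": [30,186,0],"rot": [0,0,60]},
    {"slide": [35,217,0],"rot": [0,0,70]},
    {"slide": [40,248,0],"rot": [0,0,80]},
    {"slide": [45,279,0],"rot": [0,0,90]},
    {"slide": [50,310,0],"rot": [0,0,100]}
  ]
}}

```text
time: 2.6
tcp_pos: [0.4531, 0.0007, 0.3811]
tcp_rot: [-0.0, -0.291, 0.957, 0.0]
contact_force: [0.1, -0.8, 0.2]
gripper_width: 0.0603
grasp_force: 0.0
```

>>> {"name": "carry_out", "arguments": {
  "plan": [
    {"slide": [0,42,-9],"rot": [0,0,4]},
    {"slide": [0,84,-18],"rot": [0,0,8]},
    {"slide": [0,126,-27],"rot": [0,0,12]},
    {"slide": [0,168,-36],"rot": [0,0,16]},
    {"slide": [0,210,-45],"rot": [0,0,20]},
    {"slide": [0,252,-54],"rot": [0,0,24]},
    {"slide": [0,294,-63],"rot": [0,0,28]},
    {"slide": [0,336,-72],"rot": [0,0,32]},
    {"slide": [1,373,-80],"rot": [0,0,35.4]},
    {"slide": [1,373,-80],"rot": [0,0,35.4]}
  ]
}}

```text
time: 3.85
tcp_pos: [0.4536, 0.3744, 0.2997]
tcp_rot: [-0.001, -0.567, 0.823, 0.0]
contact_force: [-0.4, -0.5, -1.1]
gripper_width: 0.0605
grasp_force: 0.0
```

>>> {"name": "carry_out", "arguments": {
  "plan": [
    {"slide": [0,-1,-20],"rot": [0,0,0]},
    {"slide": [0,-1,-40],"rot": [0,0,0]},
    {"slide": [0,-1,-60],"rot": [0,0,0]},
    {"slide": [0,-1,-80],"rot": [0,0,0]},
    {"slide": [0,-1,-100],"rot": [0,0,0]},
    {"slide": [0,-1,-115],"rot": [0,0,0]},
    {"slide": [0,-1,-125],"rot": [0,0,0]},
    {"slide": [0,-1,-133],"rot": [0,0,0]},
    {"slide": [0,-1,-135],"rot": [0,0,0]},
    {"slide": [0,-1,-135],"rot": [0,0,0]}
  ]
}}

```text
time: 5.1
tcp_pos: [0.4542, 0.3717, 0.1665]
tcp_rot: [0.0, -0.566, 0.824, -0.0]
contact_force: [0.3, 0.5, 0.3]
gripper_width: 0.06
grasp_force: 0.0
```

>>> {"name": "carry_out", "arguments": {
  "plan": [
    {"slide": [0,0,0],"rot": [0,0,0]},
    {"slide": [0,0,0],"rot": [0,0,0]},
    {"slide": [0,0,0],"rot": [0,0,0]},
    {"slide": [0,0,0],"rot": [0,0,0]},
    {"slide": [0,0,0],"rot": [0,0,0]},
    {"slide": [0,0,0],"rot": [0,0,0]}
  ],
  "fingers": 5,
  "grip_force": 60
}}

```text
time: 5.85
tcp_pos: [0.4543, 0.3717, 0.1666]
tcp_rot: [0.0, -0.566, 0.824, -0.0]
contact_force: [-1.8, -0.3, 5.5]
gripper_width: 0.0172
grasp_force: 59.1
```

>>> {"name": "carry_out", "arguments": {
  "plan": [
    {"slide": [0,0,10],"rot": [0,0,0]},
    {"slide": [0,0,30],"rot": [0,0,0]},
    {"slide": [0,0,55],"rot": [0,0,0]},
    {"slide": [0,0,85],"rot": [0,0,0]},
    {"slide": [0,0,115],"rot": [0,0,0]},
    {"slide": [0,0,145],"rot": [0,0,0]},
    {"slide": [0,0,175],"rot": [0,0,0]},
    {"slide": [0,0,205],"rot": [0,0,0]},
    {"slide": [0,0,230],"rot": [0,0,0]},
    {"slide": [0,0,235],"rot": [0,0,0]}
  ]
}}

```text
time: 7.1
tcp_pos: [0.4544, 0.3718, 0.4026]
tcp_rot: [0.001, -0.566, 0.824, -0.0]
contact_force: [0.4, 0.2, -1.0]
gripper_width: 0.0169
grasp_force: 58.6
```

```bash
python3 - <<'E'
from h import *
im,d=get_image('side'); st=read_state(); p=st['tcp_pos']; print(p,st['tcp_rot'],st['gripper_width'],st['contact_force'])
a=np.radians(69); e=np.array([np.cos(a),np.sin(a),0])
hc=p+[0,0,.0187]
for n,X in dict(hc=hc,e1=hc+.055*e,e2=hc-.055*e,bend=hc-[0,0,.15],tip=hc-[0,0,.1445]+.022*e).items(): print(n,np.round(proj('side',X),1))
u,v=map(int,proj('side',hc-[0,0,.07])); x0,y0=u-80,v-100
c=cv2.resize(im[y0:y0+180,x0:x0+160],None,fx=3.3,fy=3.3,interpolation=cv2.INTER_CUBIC); print(x0,y0); cv2.imwrite('pics/s_hook.png',c)
E
```

```text
[0.45435257 0.37177797 0.4020151 ] [ 5.88641384e-04 -5.66166581e-01  8.24290637e-01 -3.41016861e-05] 0.017033308833659416 [ 1.27097732  0.13454095 -0.99927982]
hc [204.2 215.9]
e1 [173.1 225.2]
e2 [233.9 207.1]
bend [215.3 281.8]
tip [203.8 283.5]
129 148
```

View pics/s_hook.png

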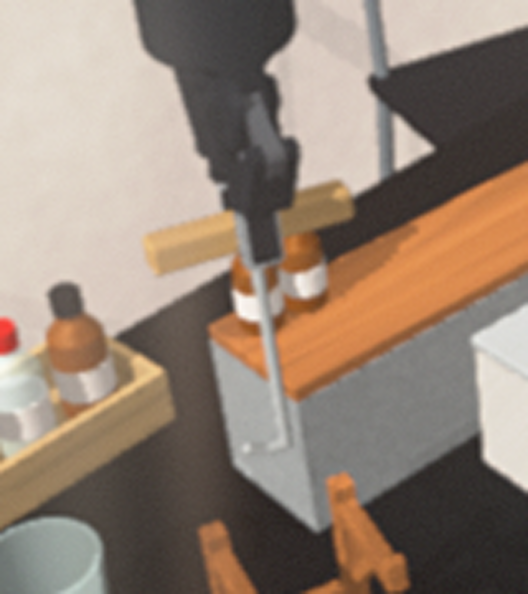

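The crop shows the bend at about (285,443), which is image (215,282). The prediction from the TCP was (215.3,281.8), so the hook is held as modelled.

>>> {"name": "carry_out", "arguments": {
  "plan": [
    {"slide": [11,-39,0],"rot": [0,0,2]},
    {"slide": [22,-78,0],"rot": [0,0,4]},
    {"slide": [34,-117,0],"rot": [0,0,6]},
    {"slide": [45,-156,0],"rot": [0,0,8]},
    {"slide": [56,-195,0],"rot": [0,0,10]},
    {"slide": [67,-234,0],"rot": [0,0,12]},
    {"slide": [78,-273,0],"rot": [0,0,13.5]},
    {"slide": [90,-312,0],"rot": [0,0,15.4]},
    {"slide": [103,-355,0],"rot": [0,0,15.4]},
    {"slide": [112,-388,0],"rot": [0,0,15.4]}
  ]
}}

```text
time: 8.4
tcp_pos: [0.5662, -0.018, 0.4001]
tcp_rot: [-0.001, -0.671, 0.741, 0.001]
contact_force: [0.2, 0.0, -1.2]
gripper_width: 0.0171
grasp_force: 58.6
```

>>> {"name": "carry_out", "arguments": {
  "plan": [
    {"slide": [0,0,-10],"rot": [0,0,0]},
    {"slide": [0,0,-30],"rot": [0,0,0]},
    {"slide": [0,0,-55],"rot": [0,0,0]},
    {"slide": [0,0,-80],"rot": [0,0,0]},
    {"slide": [0,0,-100],"rot": [0,0,0]},
    {"slide": [0,0,-110],"rot": [0,0,0]},
    {"slide": [0,0,-110],"rot": [0,0,0]},
    {"slide": [0,0,-110],"rot": [0,0,0]}
  ]
}}

```text
time: 9.4
tcp_pos: [0.5664, -0.0164, 0.2919]
tcp_rot: [0.0, -0.672, 0.741, -0.0]
contact_force: [0.9, 0.7, -0.5]
gripper_width: 0.0169
grasp_force: 58.7
```

```bash
python3 - <<'E'
from h import *
im,d=get_image('side'); p=read_state()['tcp_pos']; print(p, read_state()['tcp_rot'])
b=p-[0,0,.1313]; print(b, proj('side',b), proj('side',b+[0.0983*.022,.9952*.022,.0055]),proj('side',[.5525,-.0195,.14]),proj('side',[.5951,-.0195,.14]))
u,v=map(int,proj('side',b)); x0,y0=u-80,v-70
cv2.imwrite('pics/s_gap.png',cv2.resize(im[y0:y0+120,x0:x0+160],None,fx=5,fy=5,interpolation=cv2.INTER_CUBIC)); print(x0,y0)
E
```

```text
[ 0.56639245 -0.01638391  0.291915  ] [ 3.09366789e-04 -6.71499495e-01  7.41004852e-01 -3.75835687e-04]
[ 0.56639245 -0.01638391  0.160615  ] (np.float64(305.0251160549179), np.float64(219.30793720811468)) (np.float64(298.7547789157351), np.float64(220.99794648717167)) (np.float64(310.08178499115036), np.float64(227.21382164600053)) (np.float64(297.7442781080452), np.float64(221.4755585578846))
225 149
```

View pics/s_gap.png

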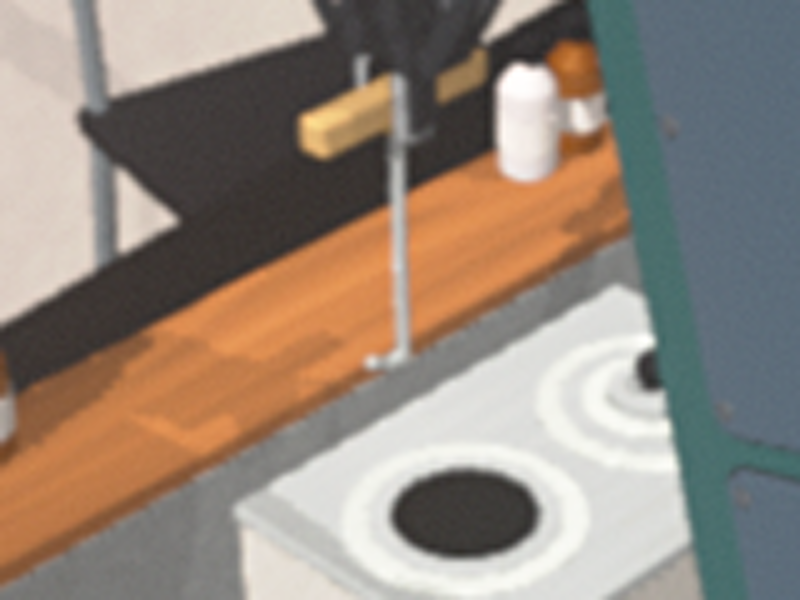

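The bend is seen at crop (403,358), image (305.6,220.6), which agrees with the prediction. It sits over the gap with the foot along the gap, so I'm lowering it.

>>> {"name": "carry_out", "arguments": {
  "plan": [
    {"slide": [0,0,-12],"rot": [0,0,0]},
    {"slide": [0,0,-26],"rot": [0,0,0]},
    {"slide": [0,0,-40],"rot": [0,0,0]},
    {"slide": [0,0,-54],"rot": [0,0,0]},
    {"slide": [0,0,-68],"rot": [0,0,0]},
    {"slide": [0,0,-82],"rot": [0,0,0]},
    {"slide": [0,0,-95],"rot": [0,0,0]},
    {"slide": [0,0,-105],"rot": [0,0,0]},
    {"slide": [0,0,-109],"rot": [0,0,0]},
    {"slide": [0,0,-109],"rot": [0,0,0]}
  ]
}}

```text
time: 10.7
tcp_pos: [0.5662, -0.0163, 0.1822]
tcp_rot: [-0.0, -0.672, 0.741, 0.0]
contact_force: [-0.2, -0.0, -0.5]
gripper_width: 0.0168
grasp_force: 58.8
```

>>> {"name": "carry_out", "arguments": {
  "plan": [
    {"slide": [0,0,0],"rot": [0,0,-10]},
    {"slide": [0,0,0],"rot": [0,0,-20]},
    {"slide": [0,0,0],"rot": [0,0,-30]},
    {"slide": [0,0,0],"rot": [0,0,-40]},
    {"slide": [0,0,0],"rot": [0,0,-50]},
    {"slide": [0,0,0],"rot": [0,0,-60]},
    {"slide": [0,0,0],"rot": [0,0,-70]},
    {"slide": [0,0,0],"rot": [0,0,-80]},
    {"slide": [0,0,0],"rot": [0,0,-90]},
    {"slide": [0,0,0],"rot": [0,0,-90]}
  ]
}}

```text
time: 11.95
tcp_pos: [0.5664, -0.0164, 0.1827]
tcp_rot: [0.0, 0.049, 0.999, -0.0]
contact_force: [-0.1, -0.7, -0.3]
gripper_width: 0.0168
grasp_force: 58.7
```

>>> {"name": "carry_out", "arguments": {
  "plan": [
    {"slide": [-3.3,0.3,0],"rot": [-0.17,-1.74,0]},
    {"slide": [-6.5,0.6,-0.3],"rot": [-0.35,-3.5,0]},
    {"slide": [-9.8,1,-0.6],"rot": [-0.52,-5.2,0]},
    {"slide": [-13,1.3,-1],"rot": [-0.69,-6.97,0]},
    {"slide": [-13,1.3,-1],"rot": [-0.69,-6.97,0]},
    {"slide": [-13,1.3,-1],"rot": [-0.69,-6.97,0]}
  ]
}}

```text
time: 12.7
tcp_pos: [0.5534, -0.0151, 0.1815]
tcp_rot: [0.061, 0.048, 0.997, -0.003]
contact_force: [0.5, -0.4, 0.1]
gripper_width: 0.017
grasp_force: 58.7
```

>>> {"name": "carry_out", "arguments": {
  "plan": [
    {"slide": [0,0,2],"rot": [0,0,0]},
    {"slide": [0,0,4],"rot": [0,0,0]},
    {"slide": [0,0,6],"rot": [0,0,0]},
    {"slide": [0,0,8],"rot": [0,0,0]},
    {"slide": [0,0,10],"rot": [0,0,0]},
    {"slide": [0,0,12],"rot": [0,0,0]},
    {"slide": [0,0,14],"rot": [0,0,0]},
    {"slide": [0,0,14],"rot": [0,0,0]}
  ]
}}

```text
time: 13.7
tcp_pos: [0.5531, -0.015, 0.1953]
tcp_rot: [0.061, 0.049, 0.997, -0.003]
contact_force: [0.5, 0.3, -0.9]
gripper_width: 0.0166
grasp_force: 58.8
```

>>> {"name": "carry_out", "arguments": {
  "plan": [
    {"slide": [0,0,2],"rot": [0,0,0]},
    {"slide": [0,0,4],"rot": [0,0,0]},
    {"slide": [0,0,6],"rot": [0,0,0]},
    {"slide": [0,0,8],"rot": [0,0,0]},
    {"slide": [0,0,10],"rot": [0,0,0]},
    {"slide": [0,0,12],"rot": [0,0,0]},
    {"slide": [0,0,14],"rot": [0,0,0]},
    {"slide": [0,0,14],"rot": [0,0,0]},
    {"slide": [0,0,14],"rot": [0,0,0]}
  ]
}}

```text
time: 14.82
tcp_pos: [0.5531, -0.0151, 0.2092]
tcp_rot: [0.061, 0.049, 0.997, -0.003]
contact_force: [0.1, -1.0, -4.6]
gripper_width: 0.0172
grasp_force: 58.5
```

```bash
python3 - <<'E'
from h import *
im,d=get_image('side'); st=read_state(); print(st['tcp_pos'],st['contact_force'],st['moment'])
cv2.imwrite('pics/s_lift1.png',cv2.resize(im[190:290,240:380],None,fx=5.5,fy=5.5,interpolation=cv2.INTER_CUBIC))
f=[]
for i in range(6): get_image('side'); f.append(read_state()['contact_force'])
print(np.mean(f,0),np.std(f,0))
E
```

```text
[ 0.5530932  -0.0150196   0.20919117] [-0.26910619 -0.69557548 -4.2698936 ] [0.05771541 0.2462205  0.04791054]
[ 0.48091353  0.02402469 -4.29979453] [0.3453627 0.7168825 0.4063288]
```

>>> {"name": "carry_out", "arguments": {
  "plan": [
    {"slide": [0,0,4],"rot": [0,0,0]},
    {"slide": [0,0,9],"rot": [0,0,0]},
    {"slide": [0,0,14],"rot": [0,0,0]},
    {"slide": [0,0,19],"rot": [0,0,0]},
    {"slide": [-2.7,0.3,24],"rot": [-0.12,-1.2,0]},
    {"slide": [-5.4,0.5,28],"rot": [-0.24,-2.4,0]},
    {"slide": [-8.1,0.8,33],"rot": [-0.35,-3.6,0]},
    {"slide": [-10.8,1.1,38],"rot": [-0.47,-4.8,0]},
    {"slide": [-13.4,1.3,42],"rot": [-0.59,-5.97,0]},
    {"slide": [-13.4,1.3,46],"rot": [-0.59,-5.97,0]}
  ]
}}

```text
time: 16.42
tcp_pos: [0.5393, -0.0137, 0.2557]
tcp_rot: [0.113, 0.049, 0.992, -0.006]
contact_force: [-0.4, -0.3, -4.8]
gripper_width: 0.0167
grasp_force: 58.6
```

```bash
python3 - <<'E'
from h import *
f=[]
for i in range(5): im,d=get_image('side'); f.append(read_state()['contact_force'])
print(np.mean(f,0),read_state()['tcp_pos'],read_state()['moment'])
cv2.imwrite('pics/s_lift2.png',cv2.resize(im[180:280,240:380],None,fx=5.5,fy=5.5,interpolation=cv2.INTER_CUBIC))
E
```

```text
[ 0.18505045  0.25686297 -4.17504344] [ 0.53987921 -0.01381805  0.25503298] [ 0.06035307  0.61711292 -0.0699396 ]
```

View pics/s_lift2.png

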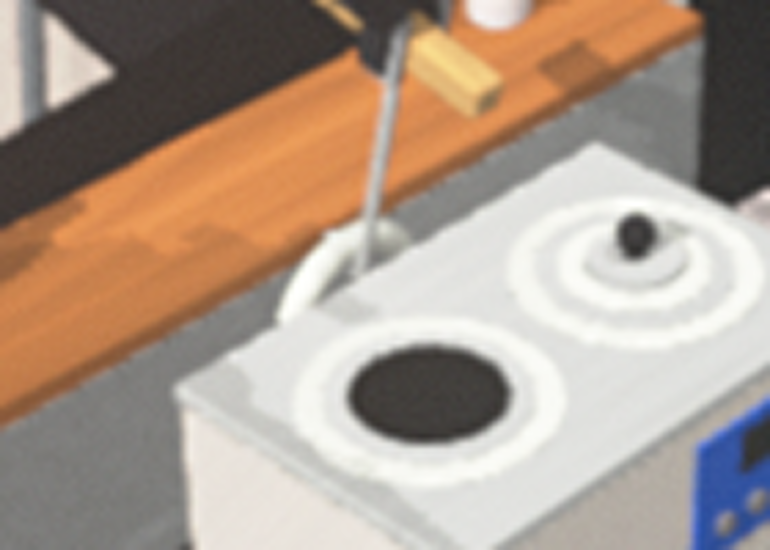

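The ring hangs in the hook's bend at about crop (365,250), coming up out of the gap. I'm raising it clear.

>>> {"name": "carry_out", "arguments": {
  "plan": [
    {"slide": [0,0,5],"rot": [0,0,0]},
    {"slide": [0,0,15],"rot": [0,0,0]},
    {"slide": [0,0,30],"rot": [0,0,0]},
    {"slide": [0,0,48],"rot": [0,0,0]},
    {"slide": [0,0,66],"rot": [0,0,0]},
    {"slide": [0,0,84],"rot": [0,0,0]},
    {"slide": [0,0,102],"rot": [0,0,0]},
    {"slide": [0,0,120],"rot": [0,0,0]},
    {"slide": [0,0,134],"rot": [0,0,0]},
    {"slide": [0,0,140],"rot": [0,0,0]}
  ]
}}

```text
time: 17.92
tcp_pos: [0.54, -0.0138, 0.3965]
tcp_rot: [0.114, 0.049, 0.992, -0.006]
contact_force: [-0.2, 0.6, -5.1]
gripper_width: 0.0169
grasp_force: 58.7
```

>>> {"name": "carry_out", "arguments": {
  "plan": [
    {"slide": [0,0,0],"rot": [0,0,0]},
    {"slide": [0,0,0],"rot": [0,0,0]},
    {"slide": [0,0,0],"rot": [0,0,0]},
    {"slide": [0,0,0],"rot": [0,0,0]}
  ]
}}

```text
time: 18.42
tcp_pos: [0.5397, -0.0137, 0.3951]
tcp_rot: [0.113, 0.049, 0.992, -0.006]
contact_force: [1.4, 0.1, -3.9]
gripper_width: 0.0168
grasp_force: 58.7
```

```bash
python3 - <<'E'
from h import *
for i in range(2): im,d=get_image('side')
st=read_state(); p=st['tcp_pos']; print(p,st['contact_force'],st['time'])
cv2.imwrite('pics/s_lift3.png',im); S=pts('side',d)
n=np.array([.9952,-.0983,0]); b=p+[0,0,0]; f=np.radians(13)
b=p-.1313*(-np.sin(f)*n+np.array([0,0,np.cos(f)])); print('bend',b,proj('side',b))
# ring points: bright low-sat pixels near the bend, below it
m=(np.linalg.norm(S[...,:2]-(b+.011*n)[:2],axis=-1)<.06)&(S[...,2]<b[2]+.02)&(S[...,2]>b[2]-.1)
q=S[m]; print(m.sum(),q.min(0),q.max(0),q.mean(0)); 
w,V=np.linalg.eigh(np.cov(q.T)); print('ring normal',V[:,0],np.sqrt(w))
E
```

```text
[ 0.53971706 -0.0137164   0.39517199] [-0.83220454 -0.26751041 -4.11509852] 18.525
bend [ 0.56911136 -0.0166198   0.2672372 ] (np.float64(303.077642899566), np.float64(183.10850379567896))
470 [ 0.55989961 -0.06488271  0.19918923] [0.58965784 0.02840367 0.28701131] [ 0.57356705 -0.01404337  0.24556348]
ring normal [ 0.99637486 -0.06552951  0.0542497 ] [0.00402508 0.02559147 0.02985956]
```

>>> {"name": "carry_out", "arguments": {
  "plan": [
    {"slide": [-0.9,-1.7,1],"rot": [0,0,0]},
    {"slide": [-3.6,-6.8,4],"rot": [0,0,0]},
    {"slide": [-8,-15.4,8],"rot": [0,0,-0.3]},
    {"slide": [-14.3,-27.3,12],"rot": [0,0,-0.6]},
    {"slide": [-22.3,-42.7,16],"rot": [0,0,-0.9]},
    {"slide": [-32.1,-61.4,19],"rot": [0,0,-1.2]},
    {"slide": [-42.9,-81.9,20],"rot": [0,0,-1.6]},
    {"slide": [-53.6,-102.4,20],"rot": [0,0,-2]},
    {"slide": [-64.3,-122.9,20],"rot": [0,0,-2.4]},
    {"slide": [-75,-143.3,20],"rot": [0,0,-2.8]}
  ]
}}

```text
time: 19.77
tcp_pos: [0.4638, -0.1584, 0.4156]
tcp_rot: [0.113, 0.074, 0.991, -0.009]
contact_force: [0.5, 0.6, -4.7]
gripper_width: 0.0168
grasp_force: 58.6
```

>>> {"name": "carry_out", "arguments": {
  "plan": [
    {"slide": [-10.7,-20.5,0],"rot": [0,0,-0.4]},
    {"slide": [-21.4,-41,0],"rot": [0,0,-0.8]},
    {"slide": [-32.1,-61.4,0],"rot": [0,0,-1.2]},
    {"slide": [-42.9,-81.9,0],"rot": [0,0,-1.6]},
    {"slide": [-53.6,-102.4,0],"rot": [0,0,-2]},
    {"slide": [-64.3,-122.9,0],"rot": [0,0,-2.3]},
    {"slide": [-74.1,-141.6,0],"rot": [0,0,-2.5]},
    {"slide": [-83,-158.7,0],"rot": [0,0,-2.7]},
    {"slide": [-90.2,-172.4,0],"rot": [0,0,-2.8]},
    {"slide": [-95.6,-182.6,0],"rot": [0,0,-2.8]}
  ]
}}

```text
time: 21.02
tcp_pos: [0.3684, -0.3405, 0.4154]
tcp_rot: [0.113, 0.098, 0.989, -0.011]
contact_force: [0.1, -0.3, -4.7]
gripper_width: 0.0169
grasp_force: 58.7
```

>>> {"name": "carry_out", "arguments": {
  "plan": [
    {"slide": [-4.5,-8.5,0],"rot": [0,0,0]},
    {"slide": [-7.1,-13.7,0],"rot": [0,0,0]},
    {"slide": [-8,-15.4,0],"rot": [0,0,0]},
    {"slide": [-8,-15.4,0],"rot": [0,0,0]},
    {"slide": [-8,-15.4,0],"rot": [0,0,0]}
  ]
}}

```text
time: 21.65
tcp_pos: [0.3613, -0.3548, 0.4153]
tcp_rot: [0.113, 0.097, 0.989, -0.011]
contact_force: [-0.1, 0.5, -3.7]
gripper_width: 0.0168
grasp_force: 58.6
```

>>> {"name": "carry_out", "arguments": {
  "plan": [
    {"slide": [2.9,-0.6,-5],"rot": [0.25,1.28,0]},
    {"slide": [8.7,-1.7,-18],"rot": [0.76,3.83,0]},
    {"slide": [14.5,-2.9,-36],"rot": [1.26,6.38,0]},
    {"slide": [20.2,-4,-56],"rot": [1.76,8.93,0]},
    {"slide": [26,-5.1,-78],"rot": [2.27,11.5,0]},
    {"slide": [28.9,-5.7,-100],"rot": [2.52,12.75,0]},
    {"slide": [28.9,-5.7,-124],"rot": [2.52,12.75,0]},
    {"slide": [28.9,-5.7,-148],"rot": [2.52,12.75,0]},
    {"slide": [28.9,-5.7,-170],"rot": [2.52,12.75,0]},
    {"slide": [28.9,-5.7,-184],"rot": [2.52,12.75,0]}
  ]
}}

```text
time: 22.9
tcp_pos: [0.3897, -0.3603, 0.2296]
tcp_rot: [-0.001, 0.098, 0.995, 0.0]
contact_force: [-1.4, 1.3, -3.8]
gripper_width: 0.017
grasp_force: 58.7
```

>>> {"name": "carry_out", "arguments": {
  "plan": [
    {"slide": [0,0,0],"rot": [0,0,0]},
    {"slide": [0,0,0],"rot": [0,0,0]},
    {"slide": [0,0,0],"rot": [0,0,0]}
  ]
}}

```text
time: 23.28
tcp_pos: [0.3903, -0.3611, 0.232]
tcp_rot: [0.0, 0.098, 0.995, -0.001]
contact_force: [0.1, 0.1, -5.1]
gripper_width: 0.0169
grasp_force: 58.9
```

```bash
python3 - <<'E'
from h import *
for n in('side','top'):
    im,d=get_image(n); 
    p=read_state()['tcp_pos']; b=p-[0,0,.1313]; u,v=map(int,proj(n,b-[0,0,.03])); print(n,p,u,v)
    x0,y0=max(0,u-70),max(0,v-60); cv2.imwrite(f'pics/{n}_tray.png',im); globals()[n]=cv2.resize(im[y0:y0+120,x0:x0+min(140,640-x0)],(400,343))
cv2.imwrite('pics/tray_c.png',np.hstack([side,top])); print(read_state()['contact_force'],read_state()['tcp_rot'],read_state()['time'])
E
```

```text
side [ 0.39024524 -0.36097855  0.2318443 ] 428 213
top [ 0.39020527 -0.36094024  0.23174907] 447 273
[-0.68876219 -0.58330584 -3.51686027] [ 3.26747784e-04  9.78617613e-02  9.95199864e-01 -4.47151267e-04] 23.375
```

View pics/tray_c.png

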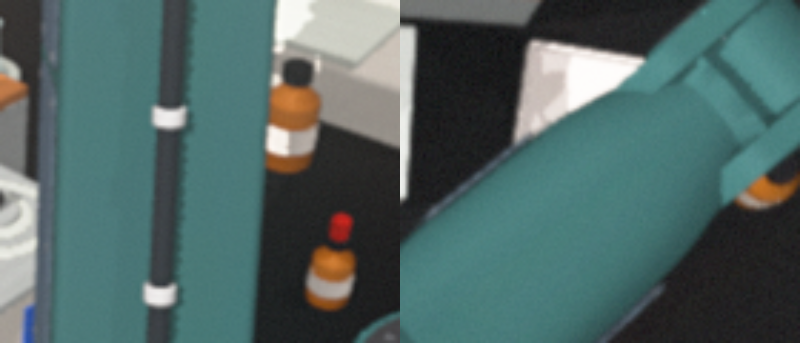

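Both views are hidden by the arm here, so I'll lower by force.

>>> {"name": "carry_out", "arguments": {
  "plan": [
    {"slide": [0,0,-3],"rot": [0,0,0]},
    {"slide": [0,0,-8],"rot": [0,0,0]},
    {"slide": [0,0,-13],"rot": [0,0,0]},
    {"slide": [0,0,-16],"rot": [0,0,0]},
    {"slide": [0,0,-17],"rot": [0,0,0]},
    {"slide": [0,0,-17],"rot": [0,0,0]},
    {"slide": [0,0,-17],"rot": [0,0,0]}
  ]
}}

```text
time: 24.25
tcp_pos: [0.3901, -0.3608, 0.2144]
tcp_rot: [0.0, 0.098, 0.995, -0.0]
contact_force: [-0.3, 0.2, -4.2]
gripper_width: 0.0168
grasp_force: 58.9
```

>>> {"name": "carry_out", "arguments": {
  "plan": [
    {"slide": [0,0,-1],"rot": [0,0,0]},
    {"slide": [0,0,-2],"rot": [0,0,0]},
    {"slide": [0,0,-2],"rot": [0,0,0]}
  ]
}}

```text
time: 24.62
tcp_pos: [0.3901, -0.3608, 0.2123]
tcp_rot: [0.0, 0.098, 0.995, -0.0]
contact_force: [0.0, 0.2, -3.8]
gripper_width: 0.0171
grasp_force: 59.2
```

>>> {"name": "carry_out", "arguments": {
  "plan": [
    {"slide": [0,0,-1],"rot": [0,0,0]},
    {"slide": [0,0,-2],"rot": [0,0,0]},
    {"slide": [0,0,-2],"rot": [0,0,0]}
  ]
}}

```text
time: 25.0
tcp_pos: [0.3901, -0.3608, 0.2103]
tcp_rot: [0.0, 0.098, 0.995, -0.0]
contact_force: [-0.1, -0.1, -0.9]
gripper_width: 0.0167
grasp_force: 59.4
```

>>> {"name": "carry_out", "arguments": {
  "plan": [
    {"slide": [6.8,-1.3,0],"rot": [0,0,0]},
    {"slide": [13.4,-2.7,0],"rot": [0,0,0]},
    {"slide": [20,-4,-1.5],"rot": [0,0,0]},
    {"slide": [26.5,-5.2,-3.6],"rot": [0,0,0]},
    {"slide": [32.8,-6.5,-6.2],"rot": [0,0,0]},
    {"slide": [38.7,-7.7,-9.4],"rot": [0,0,0]},
    {"slide": [45.5,-9,-13.9],"rot": [0,0,0]},
    {"slide": [51.9,-10.3,-19.1],"rot": [0,0,0]},
    {"slide": [57.6,-11.4,-24.9],"rot": [0,0,0]},
    {"slide": [62.7,-12.4,-31.4],"rot": [0,0,0]}
  ]
}}

```text
time: 26.25
tcp_pos: [0.4531, -0.3733, 0.1784]
tcp_rot: [0.0, 0.098, 0.995, -0.0]
contact_force: [0.0, -0.4, -2.1]
gripper_width: 0.0168
grasp_force: 59.3
```

```bash
python3 - <<'E'
from h import *
f=[]
for i in range(4): im,d=get_image('top'); f.append(read_state()['contact_force'])
print(np.mean(f,0),read_state()['tcp_pos'],read_state()['time']); cv2.imwrite('pics/top_l.png',im)
E
```

```text
[ 1.17316008 -0.00708867 -2.10866032] [ 0.45278863 -0.37312407  0.17880057] 26.45
```

>>> {"name": "carry_out", "arguments": {
  "plan": [
    {"slide": [2.3,-0.5,-3.4],"rot": [0,0,0]},
    {"slide": [4.4,-0.9,-6.9],"rot": [0,0,0]},
    {"slide": [6,-1.2,-10],"rot": [0,0,0]},
    {"slide": [7.6,-1.5,-13],"rot": [0,0,0]},
    {"slide": [8.9,-1.8,-16.2],"rot": [0,0,0]},
    {"slide": [10.1,-2,-19.4],"rot": [0,0,0]},
    {"slide": [11.2,-2.2,-22.7],"rot": [0,0,0]},
    {"slide": [12.2,-2.4,-26],"rot": [0,0,0]},
    {"slide": [13,-2.6,-29.5],"rot": [0,0,0]},
    {"slide": [13.6,-2.7,-33],"rot": [0,0,0]}
  ]
}}

```text
time: 27.7
tcp_pos: [0.4664, -0.3759, 0.1456]
tcp_rot: [0.0, 0.098, 0.995, -0.0]
contact_force: [0.8, -0.3, -3.2]
gripper_width: 0.0169
grasp_force: 59.3
```

>>> {"name": "carry_out", "arguments": {
  "plan": [
    {"slide": [0.5,0,-1],"rot": [0,0,0]},
    {"slide": [0.5,0,-2],"rot": [0,0,0]},
    {"slide": [0.5,0,-3],"rot": [0,0,0]},
    {"slide": [0.5,0,-3],"rot": [0,0,0]}
  ]
}}

```text
time: 28.2
tcp_pos: [0.4668, -0.3759, 0.1429]
tcp_rot: [0.0, 0.098, 0.995, -0.0]
contact_force: [1.7, -0.9, -2.1]
gripper_width: 0.0168
grasp_force: 59.2
```

```bash
python3 - <<'E'
from h import *
f=[]
for i in range(4): im,d=get_image('top'); f.append(read_state()['contact_force'])
print(np.mean(f,0),read_state()['tcp_pos'],read_state()['time']); cv2.imwrite('pics/top_l2.png',im)
E
```

```text
[ 1.09524542 -0.20839675 -2.60425031] [ 0.46688422 -0.3758838   0.14295319] 28.4
```

>>> {"name": "carry_out", "arguments": {
  "plan": [
    {"slide": [4.5,-0.9,0],"rot": [0.39,1.96,0]},
    {"slide": [9,-1.8,-0.3],"rot": [0.78,3.92,0]},
    {"slide": [13.4,-2.6,-0.6],"rot": [1.16,5.89,0]},
    {"slide": [17.9,-3.5,-1],"rot": [1.55,7.85,0]},
    {"slide": [22.4,-4.4,-1.5],"rot": [1.94,9.81,0]},
    {"slide": [22.4,-4.4,-1.5],"rot": [1.94,9.81,0]},
    {"slide": [22.4,-4.4,-1.5],"rot": [1.94,9.81,0]}
  ]
}}

```text
time: 29.28
tcp_pos: [0.4891, -0.3802, 0.1414]
tcp_rot: [-0.086, 0.097, 0.991, 0.008]
contact_force: [0.6, -0.4, -2.4]
gripper_width: 0.0168
grasp_force: 59.3
```

>>> {"name": "carry_out", "arguments": {
  "plan": [
    {"slide": [-2.5,0.5,0],"rot": [0,0,0]},
    {"slide": [-5,1,0],"rot": [0,0,0]},
    {"slide": [-8,1.6,0],"rot": [0,0,0]},
    {"slide": [-11,2.2,0],"rot": [0,0,0]},
    {"slide": [-14,2.8,0],"rot": [0,0,0]},
    {"slide": [-17,3.4,0],"rot": [0,0,0]},
    {"slide": [-20,4,0],"rot": [0,0,0]},
    {"slide": [-23,4.5,0],"rot": [0,0,0]},
    {"slide": [-26,5.1,0],"rot": [0,0,0]},
    {"slide": [-28,5.5,0],"rot": [0,0,0]}
  ]
}}

```text
time: 30.52
tcp_pos: [0.4608, -0.3746, 0.1413]
tcp_rot: [-0.087, 0.097, 0.991, 0.008]
contact_force: [-0.8, 1.0, -2.7]
gripper_width: 0.0171
grasp_force: 59.2
```

```bash
python3 - <<'E'
from h import *
f=[]
for i in range(4): im,d=get_image('top'); f.append(read_state()['contact_force'])
print(np.mean(f,0),read_state()['tcp_pos'],read_state()['time']); cv2.imwrite('pics/top_l3.png',im)
E
```

```text
[-1.36587753  0.55902772 -1.55613091] [ 0.46106509 -0.37468505  0.14140757] 30.725
```

>>> {"name": "carry_out", "arguments": {
  "plan": [
    {"slide": [-3,0.6,0],"rot": [0,0,0]},
    {"slide": [-6,1.2,0],"rot": [0,0,0]},
    {"slide": [-9,1.8,0],"rot": [0,0,0]},
    {"slide": [-12,2.4,0],"rot": [0,0,0]},
    {"slide": [-14,2.8,0],"rot": [0,0,0]},
    {"slide": [-14,2.8,0],"rot": [0,0,0]}
  ]
}}

```text
time: 31.48
tcp_pos: [0.4471, -0.3719, 0.1414]
tcp_rot: [-0.087, 0.098, 0.991, 0.008]
contact_force: [0.3, -0.7, -1.0]
gripper_width: 0.0173
grasp_force: 59.4
```

```bash
python3 - <<'E'
from h import *
f=[]
for i in range(6): im,d=get_image('top'); f.append(read_state()['contact_force'])
print(np.mean(f,0),read_state()['tcp_pos'],read_state()['time'])
E
```

```text
[ 0.04521895 -0.21502013 -0.80070843] [ 0.44732123 -0.37198958  0.14136153] 31.775
```

>>> {"name": "carry_out", "arguments": {
  "plan": [
    {"slide": [0,0,3],"rot": [0,0,0]},
    {"slide": [0,0,6],"rot": [0,0,0]},
    {"slide": [0,0,10],"rot": [0,0,0]},
    {"slide": [0,0,14],"rot": [0,0,0]},
    {"slide": [0,0,18],"rot": [0,0,0]},
    {"slide": [0,0,22],"rot": [0,0,0]},
    {"slide": [0,0,26],"rot": [0,0,0]},
    {"slide": [0,0,30],"rot": [0,0,0]}
  ]
}}

```text
time: 32.78
tcp_pos: [0.4473, -0.372, 0.1717]
tcp_rot: [-0.087, 0.097, 0.991, 0.008]
contact_force: [-0.0, 0.6, -1.9]
gripper_width: 0.0169
grasp_force: 59.4
```

>>> {"name": "carry_out", "arguments": {
  "plan": [
    {"slide": [0,0,10],"rot": [0,0,0]},
    {"slide": [-4.5,0.9,35],"rot": [-0.39,-1.96,0]},
    {"slide": [-9,1.8,65],"rot": [-0.78,-3.92,0]},
    {"slide": [-13.4,2.6,95],"rot": [-1.16,-5.89,0]},
    {"slide": [-17.9,3.5,125],"rot": [-1.55,-7.85,0]},
    {"slide": [-22.4,4.4,155],"rot": [-1.94,-9.81,0]},
    {"slide": [-22.4,4.4,185],"rot": [-1.94,-9.81,0]},
    {"slide": [-22.4,4.4,210],"rot": [-1.94,-9.81,0]},
    {"slide": [-22.4,4.4,228],"rot": [-1.94,-9.81,0]},
    {"slide": [-22.4,4.4,232],"rot": [-1.94,-9.81,0]}
  ]
}}

```text
time: 34.02
tcp_pos: [0.4247, -0.3677, 0.4052]
tcp_rot: [0.001, 0.098, 0.995, -0.001]
contact_force: [1.0, -0.8, -1.7]
gripper_width: 0.0168
grasp_force: 59.5
```

>>> {"name": "carry_out", "arguments": {
  "plan": [
    {"slide": [1,20,0],"rot": [0,0,3]},
    {"slide": [2,55,0],"rot": [0,0,7]},
    {"slide": [4,95,0],"rot": [0,0,11]},
    {"slide": [5,135,0],"rot": [0,0,15]},
    {"slide": [7,175,0],"rot": [0,0,19]},
    {"slide": [8,215,0],"rot": [0,0,23]},
    {"slide": [10,255,0],"rot": [0,0,28]},
    {"slide": [11,295,0],"rot": [0,0,32]},
    {"slide": [13,335,0],"rot": [0,0,36]},
    {"slide": [15,370,0],"rot": [0,0,40]}
  ]
}}

```text
time: 35.28
tcp_pos: [0.4393, 0.0039, 0.4034]
tcp_rot: [0.0, -0.25, 0.968, 0.0]
contact_force: [0.3, -0.5, -2.3]
gripper_width: 0.017
grasp_force: 59.5
```

>>> {"name": "carry_out", "arguments": {
  "plan": [
    {"slide": [1,40,0],"rot": [0,0,4]},
    {"slide": [3,80,0],"rot": [0,0,8]},
    {"slide": [4,120,0],"rot": [0,0,12]},
    {"slide": [6,160,0],"rot": [0,0,16]},
    {"slide": [8,200,0],"rot": [0,0,20]},
    {"slide": [9,240,0],"rot": [0,0,25]},
    {"slide": [11,280,0],"rot": [0,0,30]},
    {"slide": [12,320,0],"rot": [0,0,35]},
    {"slide": [14,355,0],"rot": [0,0,39]},
    {"slide": [14.6,369.4,0],"rot": [0,0,40.3]}
  ]
}}

```text
time: 36.52
tcp_pos: [0.4542, 0.3732, 0.4028]
tcp_rot: [-0.0, -0.568, 0.823, 0.0]
contact_force: [-0.0, -0.2, -1.3]
gripper_width: 0.0171
grasp_force: 59.5
```

```bash
python3 - <<'E'
from h import *
for i in range(4): im,d=get_image('top')
st=read_state(); print(st['tcp_pos'],st['tcp_rot'],st['contact_force'],st['time'])
P=pts('top',d); q=P-np.array([.4538,-.3733,0]); a=np.radians(-11.2)
U=q[...,0]*np.cos(a)+q[...,1]*np.sin(a); V=-q[...,0]*np.sin(a)+q[...,1]*np.cos(a)
m=(abs(U)<.06)&(abs(V)<.075)&(P[...,2]>.0105)
print(m.sum(),'u',U[m].min(),U[m].max(),'v',V[m].min(),V[m].max(),'zmax',np.percentile(P[...,2][m],[50,95,100]))
A=np.c_[U[m],V[m],np.ones(m.sum())]; print('tilt',np.linalg.lstsq(A,P[...,2][m],rcond=None)[0])
cv2.imwrite('pics/fin.png',cv2.resize(im[215:295,400:500],None,fx=6,fy=6,interpolation=cv2.INTER_CUBIC))
E
```

```text
[0.45445993 0.37112865 0.40348497] [ 1.04110465e-04 -5.66436910e-01  8.24105087e-01 -1.49508162e-04] [-0.02998075 -0.4172166  -0.52246307] 36.725
472 u -0.0599060485113359 0.05993249356703584 v -0.07494112390335943 0.0729493622316845 zmax [0.01622549 0.02422868 0.03387306]
tilt [-0.03289486 -0.00292348  0.01627715]
```

View pics/fin.png

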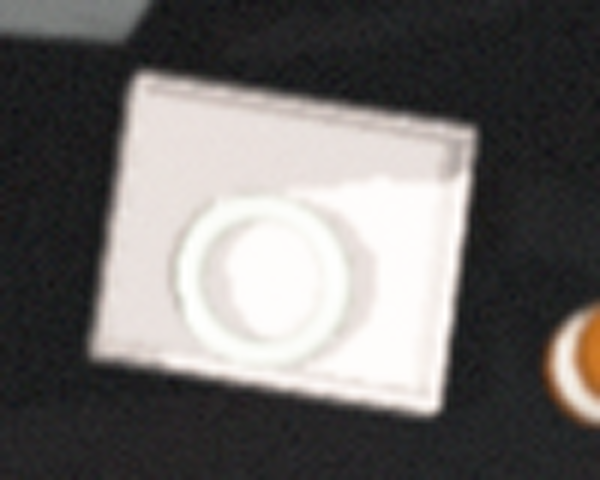

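The ring lies in the tray, centred at about crop (262,280), with its near edge close to the wall. I'm checking that it's flat.

```bash
python3 - <<'E'
from h import *
Z=[]
for i in range(6): im,d=get_image('top'); Z.append(d)
d=np.mean(Z,0); P=pts('top',d); c0=calibration('top'); R=np.array(c0['R']); cam=-R.T@np.array(c0['t'])
r=R.T@np.array([(443.7-c0['cx'])/c0['fx'],(261.7-c0['cy'])/c0['fy'],1]); C=cam+r*(.0125-cam[2])/r[2]
a=np.radians(-11.2); E=np.array([[np.cos(a),np.sin(a)],[-np.sin(a),np.cos(a)]])
print('centre tray',E@(C[:2]-[.4538,-.3733]))
q=(P[...,:2]-C[:2])@E.T; rr=np.hypot(q[...,0],q[...,1]); th=np.degrees(np.arctan2(q[...,1],q[...,0]))
for t in range(-180,180,30):
    m=(abs(rr-.0395)<.003)&(abs(th-t-15)<15); print(t+15,m.sum(),np.round(np.median(P[...,2][m]),4))
m=(abs(rr-.0395)<.003); A=np.c_[q[m],np.ones(m.sum())]; print(np.linalg.lstsq(A,P[...,2][m],rcond=None)[0])
m=rr<.022; print('inside',np.median(P[...,2][m]))
E
```

```text
centre tray [-0.02154603  0.00547163]
-165 12 0.0195
-135 12 0.0181
-105 12 0.02
-75 11 0.0195
-45 13 0.0192
-15 16 0.0209
15 13 0.02
45 13 0.0201
75 12 0.0191
105 12 0.019
135 13 0.018
165 12 0.0201
[0.31297357 0.01158796 0.02683552]
inside 0.00471732810696355
```

The ring's top reads about 20 mm all round and its centre is at tray u = -21.5, v = +5.5 mm, so it is flat and within tolerance. I'm hanging the hook back.

>>> {"name": "carry_out", "arguments": {
  "plan": [
    {"slide": [0,0.5,-15],"rot": [0,0,0]},
    {"slide": [0,0.5,-45],"rot": [0,0,0]},
    {"slide": [0,0.5,-80],"rot": [0,0,0]},
    {"slide": [0,0.5,-115],"rot": [0,0,0]},
    {"slide": [0,0.5,-150],"rot": [0,0,0]},
    {"slide": [0,0.5,-180],"rot": [0,0,0]},
    {"slide": [0,0.5,-205],"rot": [0,0,0]},
    {"slide": [0,0.5,-222],"rot": [0,0,0]},
    {"slide": [0,0.5,-231],"rot": [0,0,0]},
    {"slide": [0,0.5,-235],"rot": [0,0,0]}
  ]
}}

```text
time: 38.28
tcp_pos: [0.4545, 0.3722, 0.1683]
tcp_rot: [0.0, -0.567, 0.824, -0.0]
contact_force: [-0.0, 0.0, -0.6]
gripper_width: 0.0167
grasp_force: 59.5
```

>>> {"name": "carry_out", "arguments": {
  "plan": [
    {"slide": [0,0,-1],"rot": [0,0,0]},
    {"slide": [0,0,-1.5],"rot": [0,0,0]},
    {"slide": [0,0,-1.5],"rot": [0,0,0]}
  ]
}}

```text
time: 38.65
tcp_pos: [0.4546, 0.3724, 0.1672]
tcp_rot: [0.0, -0.567, 0.824, -0.0]
contact_force: [0.2, 0.6, -1.2]
gripper_width: 0.0172
grasp_force: 59.5
```

>>> {"name": "carry_out", "arguments": {
  "plan": [
    {"slide": [0,0,-1],"rot": [0,0,0]},
    {"slide": [0,0,-1],"rot": [0,0,0]},
    {"slide": [0,0,-1],"rot": [0,0,0]}
  ]
}}

```text
time: 39.02
tcp_pos: [0.4546, 0.3725, 0.1666]
tcp_rot: [0.001, -0.567, 0.824, -0.0]
contact_force: [-1.5, -1.3, 7.1]
gripper_width: 0.017
grasp_force: 60.5
```

Contact at +7 N, so the handle rests on the prongs. I'm releasing gently and then backing up.

>>> {"name": "carry_out", "arguments": {
  "plan": [
    {"slide": [0,0,0],"rot": [0,0,0]},
    {"slide": [0,0,0],"rot": [0,0,0]},
    {"slide": [0,0,0],"rot": [0,0,0]},
    {"slide": [0,0,0],"rot": [0,0,0]},
    {"slide": [0,0,0],"rot": [0,0,0]},
    {"slide": [0,0,0],"rot": [0,0,0]}
  ],
  "fingers": 60
}}

```text
time: 39.78
tcp_pos: [0.4545, 0.3723, 0.1658]
tcp_rot: [0.0, -0.567, 0.824, -0.0]
contact_force: [0.1, 0.0, 0.3]
gripper_width: 0.0602
grasp_force: 0.0
```

>>> {"name": "carry_out", "arguments": {
  "plan": [
    {"slide": [0,0,5],"rot": [0,0,0]},
    {"slide": [0,0,15],"rot": [0,0,0]},
    {"slide": [0,0,30],"rot": [0,0,0]},
    {"slide": [0,0,50],"rot": [0,0,0]},
    {"slide": [0,0,75],"rot": [0,0,0]},
    {"slide": [0,0,105],"rot": [0,0,0]},
    {"slide": [0,0,135],"rot": [0,0,0]},
    {"slide": [0,0,165],"rot": [0,0,0]},
    {"slide": [0,0,185],"rot": [0,0,0]},
    {"slide": [0,0,190],"rot": [0,0,0]}
  ]
}}

```text
time: 41.02
tcp_pos: [0.4547, 0.3725, 0.3574]
tcp_rot: [0.001, -0.567, 0.824, -0.0]
contact_force: [0.6, 0.9, 0.7]
gripper_width: 0.0603
grasp_force: 0.0
```

```bash
python3 - <<'E'
from h import *
for i in range(6): im,d=get_image('side')
cv2.imwrite('pics/end.png',cv2.resize(im[260:410,150:290],None,fx=4,fy=4,interpolation=cv2.INTER_CUBIC)); print(read_state()['time'],read_state()['contact_force'],read_state()['gripper_width'])
E
```

```text
41.325 [ 0.48042141 -0.26549879 -0.01693954] 0.060050628116624094
```

View pics/end.png

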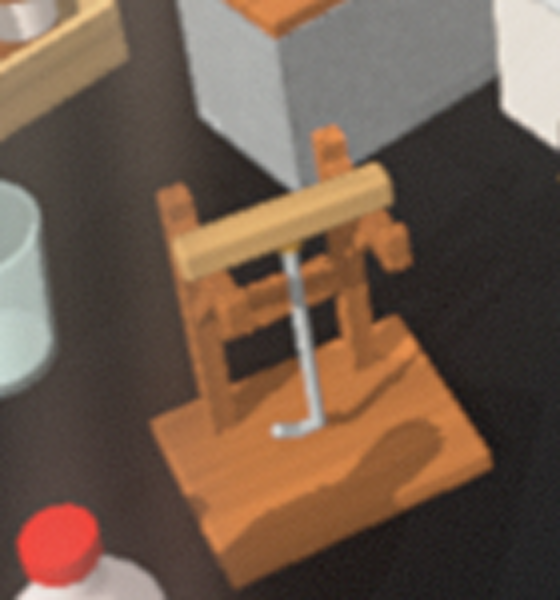

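The handle lies across both prongs, with its ends at crop (185,255) and (385,185). The rod hangs upright, as at the start.

```bash
python3 -c "
from cell import job_done; print(job_done())"
```

```text
the job is handed in; nothing more can be done
None
```

I fished the ring out with the hook, laid it flat in the tray (about 22 mm off centre along x, within the 30 mm limit), hung the hook back upright across both prongs, and handed the job in at about 41 s; no verdict was returned.

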